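# Fit the matching pan to the shaker, load the canisters and switch on

## Robot

A 6-joint arm with a two-finger parallel gripper is mounted at the origin on the work surface. World frame = base frame: x ahead of the robot, y to its left, z up, the work surface at z = 0. Lengths are in m, angles in rad, forces in N, time in s.
With the tool pointing down it reaches from about 0.4 to 0.925 m from the base axis. Payload 12.5 kg.
Tool frame: the origin (TCP) lies at the centre of the arm's flange, where the gripper is bolted on; the fingertips stand 190 mm ahead of it and the grasp point (between the pads) lies hold_point_z ahead of it (hold_point_z is the distance from the TCP to the grasp point, in m); z points along the fingers, y is the direction in which the jaws open and shut (so a half turn about z gives the same grasp; the last joint's range is limited). The gripper opens to 95 mm and grips with 3 to 60 N. Pads are 20 mm wide; open, the fingers measure 119 mm over their backs; the gripper's body (75 mm by 180 mm) begins 59 mm behind the grasp point.
Start: joints at [1.192, 0.491, 1.559, -0, 1.092, -0.106], TCP at [0.168, 0.602, 0.405] pointing down, gripper open.
Joint ranges: [-3.1, 3.1], [-0.84, 2.19], [0.05, 2.79], [-1.13, 4.28], [0.06, 2.93], [-2.69, 2.69]. Speed limits (rad/s): [2.22, 2.22, 2.79, 3.14, 3.14, 3.14].

## Interface

Orientations are given as a unit quaternion [x, y, z, w].
In Python, from rig import * gives the robot as it stands.
- The arm moves only by the shell command python3 -m crank 'ROWS'. ROWS is JSON, a list that holds one entry, the list of rows, each a list of 7 numbers: the shift along the tool's x, y, z in mm, then the turn, a rotation vector about the tool's x, y, z in degrees, then the closure in counts, from 0 (fully open) to 255 (shut). In form: [[[dx, dy, dz, rx, ry, rz, jaw], ...]]. A call has 1 to 12 rows; each row is the pose to reach, as a shift and turn from the pose commanded when the call began, along the tool's axes at that moment; what a row does not reach only later rows make up. A row lasts 1/10 s, in which the tool goes at most 50 mm and 8.59 degrees, less where a joint would pass 70% of its speed; a pose out of reach is approached as far as the arm can. A call with a gripper value outside its range is refused whole. The fingers move at their own pace and stop on an object; the grip force is fixed at half the most. Time passes only in rows, so rows that repeat a pose let the fingers close. It gives the time, the measured TCP pose, the force and the opening at its end, in the units of the state.
- get_state(): the state, without advancing time (a new reading comes with each control period).
- snapshot(name): name is "side" or "top"; returns the picture (420x560x3 uint8, red, green, blue); there is no depth.
- get_calibration(name): a dict with "fx", "fy", "cx", "cy" (pixels), "T" (4x4, takes a point from camera to world coordinates). Camera axes: x right, y down, z forward; pixel columns grow to the right and rows downward; lengths in m; the calibration is good to about 2 mm. A picture is of the moment at which its call begins. get_calibration takes no time and is no camera call.
- job_done(): hands the job in, once; it reports no verdict.
Trained networks look in the newest picture that a camera, given by its name, has taken for a name from the list of things; names that differ only in an ending like _2 or _b are one class to them, and where a whole thing is asked for, a point or a joint stands for the part that bears it (a point fixed in the world has none). Each returns a list of dicts, best first, with "confidence" (0 to 1); they miss things now and then, are a little off and sometimes report something else, mostly with a low value. They report only what shows in the picture. A call takes as long as a camera call. They do not tell look-alikes from the thing itself.
- find_in(camera, thing): "location" ([x, y, z] in m, in the coordinates of the camera as it stood for that picture, good to about 4 mm: the middle of the surface that is visible of it).
- cut_out(camera, thing): "mask" (420x560 bool, what is visible of it).
- place_of(camera, thing): "location" ([x, y, z] in m, in the coordinates of the camera as it stood for that picture, good to about 4 mm: a listed point, or the origin of a listed thing).
The state is a dict: "clock": time; "joint_positions": joint angles; "qvel": joint speeds; "tau": joint torques, N m; "position": TCP position; "orientation": TCP orientation; "contact_force": force on the tool from outside, world axes, zero at the start; "moment": the same for the moment, N m; "finger_gap": finger opening in m.
Only numpy, scipy, OpenCV 4.12 (cv2) and the standard library are available. Lean on these libraries where they do the work, as an engineer would, in place of code of your own. Each camera call takes 0.05 s, during which the arm holds its last target. There are 200 camera calls.

## Task

Find the pan whose bolt holes match the shaker's studs, set it down over the studs so that it lies fully flat on the stud plate, and then pack every sample canister on the bench upright into it, each on one of the six places marked around the lifting post. When all are loaded, push the shaker's switch fully over to on. Leave the other two pans off the shaker, and do not disturb the glassware and tools lying about.

Things in the scene. Friction and masses are not known exactly. Their poses are not given: they have to be found in the camera images.
- stud_plate (a point): the shaker's stud plate, fixed: a grey disc 164 mm across on a white housing 170 x 170 mm. Four dark steel studs, 8 mm thick with tapered tips, 22 mm tall, stand 70 mm from its centre along +x, +y, -x and -y of this frame. The point is the centre of the disc's top face, 55 mm above the bench; z is up.
- pan_a_grip (a point): round aluminium pan, 0.45 kg: flange 160 mm across, 8 mm thick; ring wall on it 118 mm outside, 110 inside, top 33 mm above the underside; square lifting post 14 x 14 mm, its top 83 mm above the underside, faces square to the pan's x, y; 12 mm holes on a 140 mm bolt circle: four, at 0, 90, 180, 270 degrees from pan x. Point: the post's axis, 45.5 mm above the underside; pan's axes.
- pan_b_grip (a point): round aluminium pan, 0.45 kg: flange 160 mm across, 8 mm thick; ring wall on it 118 mm outside, 110 inside, top 33 mm above the underside; square lifting post 14 x 14 mm, its top 83 mm above the underside, faces square to the pan's x, y; 12 mm holes on a 140 mm bolt circle: three, at 0, 120, 240 degrees from pan x. Point: the post's axis, 45.5 mm above the underside; pan's axes.
- pan_c_grip (a point): round aluminium pan, 0.45 kg: flange 160 mm across, 8 mm thick; ring wall on it 118 mm outside, 110 inside, top 33 mm above the underside; square lifting post 14 x 14 mm, its top 83 mm above the underside, faces square to the pan's x, y; 12 mm holes on a 140 mm bolt circle: four, at 30, 150, 210, 330 degrees from pan x. Point: the post's axis, 45.5 mm above the underside; pan's axes.
- place1 (a point): centre of a marked place (a dark ring 33 mm across) on the floor of pan_a, 36 mm from the post's axis, 0 degrees from the pan's x axis; 8 mm above the pan's underside, the pan's axes. It travels with the pan.
- place2 (a point): centre of a marked place (a dark ring 33 mm across) on the floor of pan_a, 36 mm from the post's axis, 60 degrees from the pan's x axis; 8 mm above the pan's underside, the pan's axes. It travels with the pan.
- place3 (a point): centre of a marked place (a dark ring 33 mm across) on the floor of pan_a, 36 mm from the post's axis, 120 degrees from the pan's x axis; 8 mm above the pan's underside, the pan's axes. It travels with the pan.
- place4 (a point): centre of a marked place (a dark ring 33 mm across) on the floor of pan_a, 36 mm from the post's axis, 180 degrees from the pan's x axis; 8 mm above the pan's underside, the pan's axes. It travels with the pan.
- place5 (a point): centre of a marked place (a dark ring 33 mm across) on the floor of pan_a, 36 mm from the post's axis, 240 degrees from the pan's x axis; 8 mm above the pan's underside, the pan's axes. It travels with the pan.
- place6 (a point): centre of a marked place (a dark ring 33 mm across) on the floor of pan_a, 36 mm from the post's axis, 300 degrees from the pan's x axis; 8 mm above the pan's underside, the pan's axes. It travels with the pan.
- can1_mid (a point): a steel sample canister (may be absent): body 34 mm across and 40 mm tall, standing upright, with a slim round stem 10 mm across and 38 mm tall on top to lift it by, 78 mm in all; 0.2 kg, nearly all of it in the bottom 15 mm, so it does not tip easily. At first it stands on a 3 mm grey mat. The point is on its axis, 39 mm above its foot; z runs along its axis to the stem.
- can2_mid (a point): a steel sample canister (may be absent): body 34 mm across and 40 mm tall, standing upright, with a slim round stem 10 mm across and 38 mm tall on top to lift it by, 78 mm in all; 0.2 kg, nearly all of it in the bottom 15 mm, so it does not tip easily. At first it stands on a 3 mm grey mat. The point is on its axis, 39 mm above its foot; z runs along its axis to the stem.
- can3_mid (a point): a steel sample canister (may be absent): body 34 mm across and 40 mm tall, standing upright, with a slim round stem 10 mm across and 38 mm tall on top to lift it by, 78 mm in all; 0.2 kg, nearly all of it in the bottom 15 mm, so it does not tip easily. At first it stands on a 3 mm grey mat. The point is on its axis, 39 mm above its foot; z runs along its axis to the stem.
- can4_mid (a point): a steel sample canister (may be absent): body 34 mm across and 40 mm tall, standing upright, with a slim round stem 10 mm across and 38 mm tall on top to lift it by, 78 mm in all; 0.2 kg, nearly all of it in the bottom 15 mm, so it does not tip easily. At first it stands on a 3 mm grey mat. The point is on its axis, 39 mm above its foot; z runs along its axis to the stem.
- can5_mid (a point): a steel sample canister (may be absent): body 34 mm across and 40 mm tall, standing upright, with a slim round stem 10 mm across and 38 mm tall on top to lift it by, 78 mm in all; 0.2 kg, nearly all of it in the bottom 15 mm, so it does not tip easily. At first it stands on a 3 mm grey mat. The point is on its axis, 39 mm above its foot; z runs along its axis to the stem.
- can6_mid (a point): a steel sample canister (may be absent): body 34 mm across and 40 mm tall, standing upright, with a slim round stem 10 mm across and 38 mm tall on top to lift it by, 78 mm in all; 0.2 kg, nearly all of it in the bottom 15 mm, so it does not tip easily. At first it stands on a 3 mm grey mat. The point is on its axis, 39 mm above its foot; z runs along its axis to the stem.
- switch (a joint): the shaker's toggle switch, beside the housing on its +y side (the stud plate's axes): a lever that turns about the plate's y axis. It reads about 0 (up to 0.12) when off, leaning to the plate's -x, and 1.0 rad when fully on, leaning to +x. It stays where it is left; about 1 to 2 N at the knob moves it.
- switch_tip (a point): centre of the ball knob, 26 mm across, at the end of the switch lever. The lever is 60 mm long; its pivot is 40 mm above the bench, 125 mm from the plate's centre towards plate +y. The knob's centre is 93 mm above the bench at both ends of its travel, 100 mm half-way, and goes 58 mm from off to on.
- beaker: bystander, to be left alone: a low glass beaker, 60 mm wide, 70 mm tall. The origin is the centre of its underside.
- jar: bystander, to be left alone: a small amber jar, 52 mm wide, 70 mm tall. The origin is the centre of its underside.
- spatula: bystander, to be left alone: a spatula lying flat, 180 mm long. The origin is the centre of its underside.
- wrench: bystander, to be left alone: a wrench lying flat, 170 mm long. The origin is the centre of its underside.
- crucible: bystander, to be left alone: a small white crucible, 42 mm wide, 30 mm tall. The origin is the centre of its underside.
- dish: bystander, to be left alone: a white evaporating dish, 90 mm wide, 14 mm tall. The origin is the centre of its underside.
Things that resemble listed ones, but are neither listed nor needed, are in the scene too. Leave any turquoise look-alike of the part that bears can1_mid alone.

How it is judged:
On the way, in this order (a step that is already met when the one before it is completed fails the run):
1. the matching pan lies flat on the stud plate, over its studs (horizontal distance between pan_a_grip and stud_plate below 0.005 m and z of pan_a_grip in the frame of stud_plate between 0.042 and 0.0485 m and angle between pan_a_grip's own z axis and vertical below 0.05 rad), for 0.3 s.
2. every canister stands on a marked place in the pan, with the switch still off ((horizontal distance between can1_mid and place1 below 0.01 m or horizontal distance between can1_mid and place2 below 0.01 m or horizontal distance between can1_mid and place3 below 0.01 m or horizontal distance between can1_mid and place4 below 0.01 m or horizontal distance between can1_mid and place5 below 0.01 m or horizontal distance between can1_mid and place6 below 0.01 m) and angle between each of can1_mid, can2_mid, can3_mid, can4_mid, can5_mid, can6_mid's own z axis and vertical below 0.1 rad and z of can1_mid in the frame of place1 between 0.034 and 0.043 m and (horizontal distance between can2_mid and place1 below 0.01 m or horizontal distance between can2_mid and place2 below 0.01 m or horizontal distance between can2_mid and place3 below 0.01 m or horizontal distance between can2_mid and place4 below 0.01 m or horizontal distance between can2_mid and place5 below 0.01 m or horizontal distance between can2_mid and place6 below 0.01 m) and z of can2_mid in the frame of place1 between 0.034 and 0.043 m and (horizontal distance between can3_mid and place1 below 0.01 m or horizontal distance between can3_mid and place2 below 0.01 m or horizontal distance between can3_mid and place3 below 0.01 m or horizontal distance between can3_mid and place4 below 0.01 m or horizontal distance between can3_mid and place5 below 0.01 m or horizontal distance between can3_mid and place6 below 0.01 m) and z of can3_mid in the frame of place1 between 0.034 and 0.043 m and (horizontal distance between can4_mid and place1 below 0.01 m or horizontal distance between can4_mid and place2 below 0.01 m or horizontal distance between can4_mid and place3 below 0.01 m or horizontal distance between can4_mid and place4 below 0.01 m or horizontal distance between can4_mid and place5 below 0.01 m or horizontal distance between can4_mid and place6 below 0.01 m) and z of can4_mid in the frame of place1 between 0.034 and 0.043 m and (horizontal distance between can5_mid and place1 below 0.01 m or horizontal distance between can5_mid and place2 below 0.01 m or horizontal distance between can5_mid and place3 below 0.01 m or horizontal distance between can5_mid and place4 below 0.01 m or horizontal distance between can5_mid and place5 below 0.01 m or horizontal distance between can5_mid and place6 below 0.01 m) and z of can5_mid in the frame of place1 between 0.034 and 0.043 m and (horizontal distance between can6_mid and place1 below 0.01 m or horizontal distance between can6_mid and place2 below 0.01 m or horizontal distance between can6_mid and place3 below 0.01 m or horizontal distance between can6_mid and place4 below 0.01 m or horizontal distance between can6_mid and place5 below 0.01 m or horizontal distance between can6_mid and place6 below 0.01 m) and z of can6_mid in the frame of place1 between 0.034 and 0.043 m and value of joint switch below 0.6 rad), for 0.2 s.
3. the switch is fully on (value of joint switch above 0.85 rad), for 0.2 s.
At the end, for the whole second after the job is handed in: The pan with four evenly spaced holes lies flat on the plate (5 mm, down within 3 mm); every present canister stands upright on its floor within 10 mm of a marked place; switch above 0.85 rad; the other pans over 120 mm from the plate's centre (all of step 1 and value of joint switch above 0.85 rad and (horizontal distance between can1_mid and place1 below 0.01 m or horizontal distance between can1_mid and place2 below 0.01 m or horizontal distance between can1_mid and place3 below 0.01 m or horizontal distance between can1_mid and place4 below 0.01 m or horizontal distance between can1_mid and place5 below 0.01 m or horizontal distance between can1_mid and place6 below 0.01 m) and angle between each of can1_mid, can2_mid, can3_mid, can4_mid, can5_mid, can6_mid's own z axis and vertical below 0.1 rad and z of can1_mid in the frame of place1 between 0.034 and 0.043 m and (horizontal distance between can2_mid and place1 below 0.01 m or horizontal distance between can2_mid and place2 below 0.01 m or horizontal distance between can2_mid and place3 below 0.01 m or horizontal distance between can2_mid and place4 below 0.01 m or horizontal distance between can2_mid and place5 below 0.01 m or horizontal distance between can2_mid and place6 below 0.01 m) and z of can2_mid in the frame of place1 between 0.034 and 0.043 m and (horizontal distance between can3_mid and place1 below 0.01 m or horizontal distance between can3_mid and place2 below 0.01 m or horizontal distance between can3_mid and place3 below 0.01 m or horizontal distance between can3_mid and place4 below 0.01 m or horizontal distance between can3_mid and place5 below 0.01 m or horizontal distance between can3_mid and place6 below 0.01 m) and z of can3_mid in the frame of place1 between 0.034 and 0.043 m and (horizontal distance between can4_mid and place1 below 0.01 m or horizontal distance between can4_mid and place2 below 0.01 m or horizontal distance between can4_mid and place3 below 0.01 m or horizontal distance between can4_mid and place4 below 0.01 m or horizontal distance between can4_mid and place5 below 0.01 m or horizontal distance between can4_mid and place6 below 0.01 m) and z of can4_mid in the frame of place1 between 0.034 and 0.043 m and (horizontal distance between can5_mid and place1 below 0.01 m or horizontal distance between can5_mid and place2 below 0.01 m or horizontal distance between can5_mid and place3 below 0.01 m or horizontal distance between can5_mid and place4 below 0.01 m or horizontal distance between can5_mid and place5 below 0.01 m or horizontal distance between can5_mid and place6 below 0.01 m) and z of can5_mid in the frame of place1 between 0.034 and 0.043 m and (horizontal distance between can6_mid and place1 below 0.01 m or horizontal distance between can6_mid and place2 below 0.01 m or horizontal distance between can6_mid and place3 below 0.01 m or horizontal distance between can6_mid and place4 below 0.01 m or horizontal distance between can6_mid and place5 below 0.01 m or horizontal distance between can6_mid and place6 below 0.01 m) and z of can6_mid in the frame of place1 between 0.034 and 0.043 m and horizontal distance between each of pan_b_grip, pan_c_grip and stud_plate above 0.12 m); the robot touches nothing.
It fails at once if a bystander (beaker, jar, spatula, wrench, crucible or dish) is moved by more than 3 cm (distance of any of beaker, jar, spatula, wrench, crucible, dish from where it was at the start of the episode above 0.03 m).
Of can1, can2, can3, can4, can5, can6 only 4 to 6 are there at a start; the rules pass over those that are not, and their reading is None.
At some moment in a run one of pan_a, can1, can2, can3, can4, can5, can6 may be knocked a few centimetres aside while the robot is not near it.
It also fails if it takes over 208 s, if anything falls off the work surface, if the arm or the gripper's body presses on something with over 40 N, if the wrist force passes 120 N, or if a joint passes its speed limit or range.

## Working session

There is one attempt and no reset: what is moved stays moved. The work goes in short steps, Python scripts to look and compute and a shell command to move; the robot and the scene stay as the last step left them, time stands still between calls to the robot, and variables do not carry over. Pictures are saved under pics/ and viewed, about 12 in all and at most 16, crops included, and the job is handed in when it is done.

```bash
mkdir -p pics; ls
python3 - <<'E'
from rig import *
import cv2,numpy as np
for n in("top","side"):
    im=snapshot(n); cv2.imwrite(f"pics/{n}0.png",im[:,:,::-1]); c=get_calibration(n)
    print(n,c["fx"],c["fy"],c["cx"],c["cy"],np.round(c["T"],3).tolist())
s=get_state();print(s)
import rig;print([k for k in dir(rig) if k[0]!='_'])
E
```

```text
pics
top 522.8972171909047 522.8972171909047 284.2212461769313 205.6088167867365 [[-0.002, -0.983, 0.183, 0.184], [-1.0, 0.001, -0.007, 0.029], [0.006, -0.183, -0.983, 1.768], [0.0, 0.0, 0.0, 1.0]]
side 440.23587417206323 440.23587417206323 282.5369756902115 207.30541882368243 [[-0.921, -0.211, 0.327, 0.114], [-0.388, 0.447, -0.806, 0.942], [0.024, -0.869, -0.494, 0.638], [0.0, 0.0, 0.0, 1.0]]
{'clock': 0.1, 'joint_positions': array([ 1.19238197e+00,  4.91493336e-01,  1.55935654e+00, -8.29912492e-06,
        1.09170461e+00, -1.05609067e-01]), 'qvel': array([ 0.00159081, -0.0007728 , -0.00232478, -0.00056666, -0.00033982,
        0.00124582]), 'tau': array([ 2.34455954e-03, -6.13627839e+01, -2.58609098e+01,  6.94364542e-02,
        4.68962279e-02, -6.60315365e-06]), 'position': array([0.16837356, 0.60187394, 0.4042348 ]), 'orientation': array([ 1.35978147e-01,  9.90711720e-01, -4.67780787e-04, -1.11679693e-04]), 'contact_force': array([ 0.35807312,  0.23151173, -0.47840155]), 'moment': array([-0.02224347, -0.03147084,  0.02729372]), 'finger_gap': 0.09512440723515214}
['Unreachable', 'cut_out', 'find_in', 'get_calibration', 'get_state', 'hold_point_z', 'job_done', 'place_of', 'snapshot']
```

View pics/top0.png

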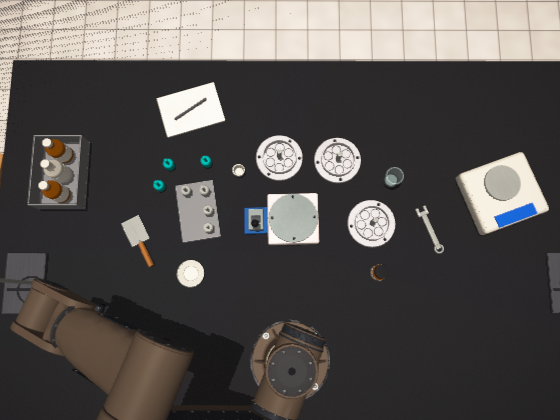

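View pics/side0.png

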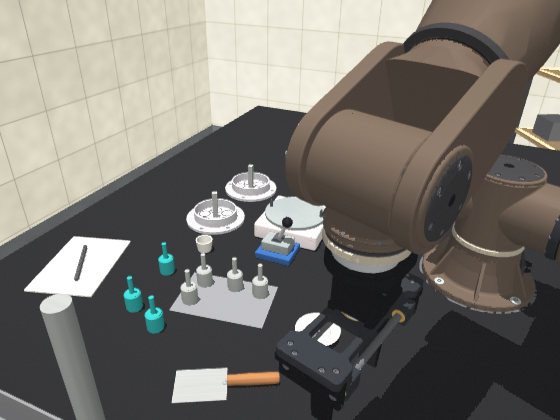

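```bash
cat > h.py <<'E'
from rig import *
import cv2,numpy as np
from scipy.spatial.transform import Rotation as R
def W(cam,p):
    T=np.array(get_calibration(cam)["T"]); return T[:3,:3]@np.array(p)+T[:3,3]
def px(cam,w):
    c=get_calibration(cam);T=np.array(c["T"]);q=T[:3,:3].T@(np.array(w)-T[:3,3]);return [c["fx"]*q[0]/q[2]+c["cx"],c["fy"]*q[1]/q[2]+c["cy"]]
def ray(cam,u,v,z):
    c=get_calibration(cam);T=np.array(c["T"]);d=T[:3,:3]@[(u-c["cx"])/c["fx"],(v-c["cy"])/c["fy"],1];return T[:3,3]+d*(z-T[2,3])/d[2]
def places(cam,thing,f=place_of):
    for d in f(cam,thing):
        w=W(cam,d["location"]);print(cam,thing,round(d["confidence"],2),np.round(w,3),np.round(px(cam,w)))
def st():
    s=get_state();print('t',round(s["clock"],2),'p',np.round(s["position"],4),'rot',np.round(R.from_quat(s["orientation"]).as_matrix()[:,:2].T,3).tolist(),'F',np.round(s["contact_force"],1),'gap',round(s["finger_gap"],4));return s
def go(x,y,z,ang=None):
    """tool-frame mm shift to grasp-point x,y,z (straight down), and turn so jaw axis is at ang deg (mod 180) world"""
    s=get_state();M=R.from_quat(s["orientation"]).as_matrix()
    d=M.T@(np.array([x,y,z+hold_point_z])-s["position"])*1000
    yaw=np.degrees(np.arctan2(M[1,1],M[0,1])); r=0
    if ang is not None: r=-((ang-yaw+90)%180-90)
    print('shift',np.round(d,1),'rz',round(r,2),'q6',round(s["joint_positions"][5],2))
E
python3 - <<'E'
from h import *
print(hold_point_z)
for t in("stud_plate","pan_a_grip","can1_mid","switch_tip","beaker","jar"):
    for c in("top","side"): places(c,t)
E
```

```text
0.1713
top stud_plate 0.85 [ 0.464 -0.011  0.057] [293. 217.]
side stud_plate 0.8 [ 0.469 -0.009  0.051] [293. 211.]
top pan_a_grip 0.96 [ 0.676 -0.17   0.048] [339. 156.]
side pan_a_grip 0.72 [ 0.678 -0.164  0.047] [249. 175.]
top can1_mid 0.67 [0.577 0.445 0.042] [157. 185.]
top can1_mid 0.65 [0.561 0.354 0.042] [184. 190.]
top can1_mid 0.46 [0.666 0.291 0.043] [204. 160.]
top can1_mid 0.45 [0.655 0.417 0.042] [167. 163.]
side can1_mid 0.74 [0.661 0.287 0.039] [167. 257.]
side can1_mid 0.73 [0.651 0.418 0.036] [132. 294.]
side can1_mid 0.59 [0.56  0.354 0.038] [188. 286.]
side can1_mid 0.59 [0.581 0.445 0.041] [152. 311.]
top switch_tip 0.44 [0.438 0.114 0.095] [254. 223.]
side switch_tip 0.45 [0.438 0.117 0.096] [286. 222.]
side switch_tip 0.37 [0.68  0.036 0.047] [216. 203.]
top beaker 0.79 [ 0.605 -0.354  0.006] [391. 179.]
side beaker 0.22 [0.438 0.117 0.095] [287. 222.]
top jar 0.58 [ 0.285 -0.296  0.   ] [377. 272.]
```

Pans in the top view are at (279,157), (338,160) and (371,223). Grey cans on the mat are at (186,190), (204,190), (208,211) and (208,227). The turquoise ones at (168,163), (205,160) and (158,185) are look-alikes. I'll crop the pans and the plate.

Run:
```python
from h import *
im=cv2.imread("pics/top0.png")
a=[cv2.resize(im[y-28:y+28,x-28:x+28],(390,290*390//290),interpolation=cv2.INTER_CUBIC)[:, :] for x,y in((279,157),(338,160),(371,223),(293,218))]
a=[cv2.resize(k,(295,295)) for k in a]
cv2.imwrite("pics/crop1.png",np.vstack([np.hstack(a[:2]),np.hstack(a[2:])]))
```

```text
(no output)
```

View pics/crop1.png

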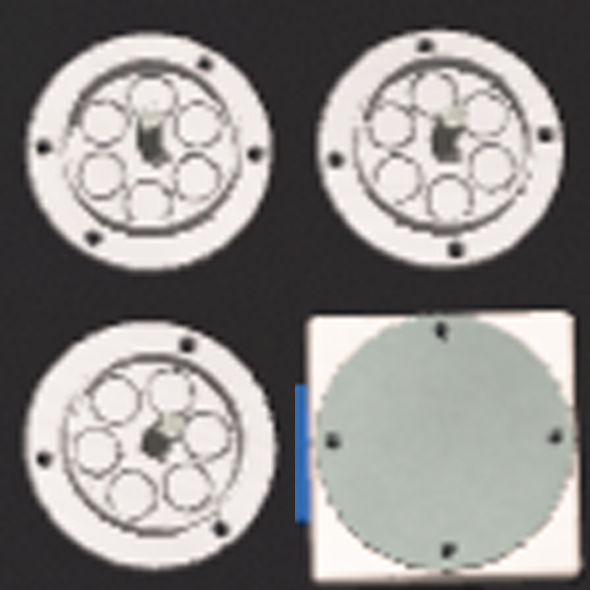

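The pan at (338,160) has four even holes, near crop (427,46), (545,135), (456,250) and (335,160), so it is pan_a. Top left has holes at 30/150/210/330, which is pan_c. Bottom left has three, which is pan_b. Next I'll measure the holes and studs by sub-pixel dark centroids.

Run:
```python
from h import *
im=cv2.cvtColor(cv2.imread("pics/top0.png"),cv2.COLOR_BGR2GRAY).astype(float)
s=56/295
def cen(u,v,r=3):
    u0,v0=int(round(u)),int(round(v));w=im[v0-r:v0+r+1,u0-r:u0+r+1];k=np.clip(np.median(w)-15-w,0,None)
    yy,xx=np.mgrid[v0-r:v0+r+1,u0-r:u0+r+1];return (k*xx).sum()/k.sum(),(k*yy).sum()/k.sum()
H=[(310+(x-295)*s-.5,132+y*s-.5) for x,y in((427,46),(545,135),(456,250),(335,160))]
S=[(265+(x-295)*s-.5,190+(y-295)*s-.5) for x,y in((441,330),(557,437),(448,550),(333,441))]
for n,L,z in(("pan",H,.004),("plate",S,.066)):
    P=np.array([ray("top",*cen(*p),z)[:2] for p in L]);c=P.mean(0);d=P-c
    a=(np.degrees(np.arctan2(d[:,1],d[:,0]))+np.array([0,90,180,270])+45)%90-45
    print(n,np.round(c,4),np.round(np.hypot(*d.T),4),np.round(a,1),a.mean().round(2))
places("top","pan_a_grip",find_in);places("side","pan_a_grip",find_in)
# post: base of post in both views via networks above; post top by eye
for t in("top","side"):
    for d in cut_out(t,"switch_tip")[:1]: 
        v,u=np.nonzero(d["mask"]);print(t,"switch mask",u.min(),u.max(),v.min(),v.max(),len(u))
# plate disc
g=cv2.imread("pics/top0.png")[190:247,265:321]
```

```text
pan [ 0.6772 -0.1677] [0.0737 0.0725 0.0725 0.0748] [5.1 7.5 6.9 8.3] 6.96
plate [ 0.4646 -0.0112] [0.0739 0.0698 0.0717 0.07  ] [1.8 0.2 1.9 2.1] 1.49
top pan_a_grip 0.79 [ 0.672 -0.167  0.008] [337. 160.]
side pan_a_grip 0.58 [ 0.667 -0.157  0.011] [251. 187.]
top switch mask 347 394 200 247 1800
```

Run:
```python
from h import *
st(); go(.677,-.168,.233,97);go(.677,-.168,.233,7)
```

```text
t 0.9 p [0.1684 0.6019 0.4048] rot [[-0.963, 0.269, -0.0], [0.269, 0.963, 0.0]] F [-0.1 -0.1  0.5] gap 0.0947
shift [-6.973e+02 -6.044e+02  4.000e-01] rz -22.63 q6 -0.11
shift [-6.973e+02 -6.044e+02  4.000e-01] rz 67.37 q6 -0.11
```

```bash
python3 -m crank '[[[-38,-33,0,0,0,-2,134],[-76,-66,0,0,0,-5,134],[-114,-99,0,0,0,-8,134],[-152,-132,0,0,0,-11,134],[-190,-165,0,0,0,-14,134],[-228,-198,0,0,0,-17,134],[-266,-231,0,0,0,-20,134],[-304,-264,0,0,0,-22.6,134],[-342,-297,0,0,0,-22.6,134],[-380,-330,0,0,0,-22.6,134],[-418,-363,0,0,0,-22.6,134],[-456,-396,0,0,0,-22.6,134]]]'
python3 - <<'E'
from h import *
st(); go(.677,-.168,.233,97)
E
```

```text
clock: 2.1
position: [0.4994, 0.099, 0.405]
orientation: [-0.061, 0.998, 0.0, 0.0]
contact_force: [1.0, 0.8, 0.2]
finger_gap: 0.0454
t 2.1 p [0.4994 0.099  0.405 ] rot [[-0.993, -0.121, -0.001], [-0.121, 0.993, 0.0]] F [1.  0.8 0.2] gap 0.0454
shift [-143.9 -286.5    0.8] rz -0.04 q6 -1.63
```

```bash
python3 -m crank '[[[-22,-44,0,0,0,0,134],[-44,-87,0,0,0,0,134],[-66,-130,0,0,0,0,134],[-88,-174,0,0,0,0,134],[-110,-218,10,0,0,0,134],[-132,-262,30,0,0,0,134],[-144,-286.5,60,0,0,0,134],[-144,-286.5,75,0,0,0,134],[-144,-286.5,75,0,0,0,134],[-144,-286.5,75,0,0,0,134]]]'
python3 - <<'E'
from h import *
st(); go(.677,-.168,.052,97)
im=snapshot("side");cv2.imwrite("pics/s1.png",cv2.resize(im[120:260,150:350,::-1],(800,560)))
places("side","pan_a_grip")
E
```

```text
clock: 3.1
position: [0.6762, -0.1651, 0.3304]
orientation: [-0.061, 0.998, 0.0, 0.0]
contact_force: [-0.4, 0.4, 0.4]
finger_gap: 0.0451
t 3.1 p [ 0.6762 -0.1651  0.3304] rot [[-0.993, -0.122, -0.0], [-0.122, 0.993, 0.0]] F [-0.4  0.4  0.4] gap 0.0451
shift [ -0.4  -3.  107.1] rz 0.01 q6 -2.03
side pan_a_grip 0.84 [ 0.675 -0.169  0.045] [251. 175.]
```

View pics/s1.png

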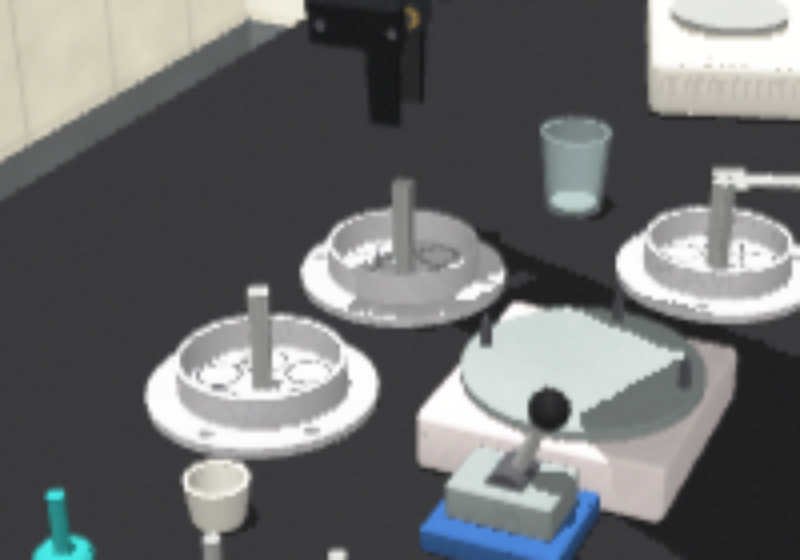

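The gripper hangs over pan_a's post (crop post top at (402,182)). The network gives 0.675, -0.169, which agrees, so I descend to the post and close the jaws.

```bash
python3 -m crank '[[[0,-3,40,0,0,0,134],[0,-3,75,0,0,0,134],[0,-3,100,0,0,0,134],[0,-3,107,0,0,0,134],[0,-3,107,0,0,0,134],[0,-3,107,0,0,0,255],[0,-3,107,0,0,0,255],[0,-3,107,0,0,0,255],[0,-3,107,0,0,0,255],[0,-3,107,0,0,0,255],[0,-3,107,0,0,0,255],[0,-3,107,0,0,0,255]]]'
python3 - <<'E'
from h import *
st(); go(.4645,-.0112,.16,91.5)
E
```

```text
clock: 4.4
position: [0.6768, -0.1685, 0.2234]
orientation: [-0.061, 0.998, 0.0, 0.0]
contact_force: [-2.3, 4.2, 5.8]
finger_gap: 0.0139
t 4.4 p [ 0.6768 -0.1685  0.2234] rot [[-0.993, -0.121, -0.001], [-0.121, 0.993, 0.0]] F [-2.3  4.2  5.8] gap 0.0139
shift [ 191.5  182.  -107.9] rz 5.48 q6 -2.03
```

```bash
python3 -m crank '[[[0,0,-20,0,0,0,255],[0,0,-50,0,0,0,255],[0,0,-85,0,0,0,255],[0,0,-108,0,0,0,255],[30,28,-108,0,0,1,255],[60,57,-108,0,0,2,255],[90,86,-108,0,0,3,255],[120,114,-108,0,0,4,255],[150,142,-108,0,0,5,255],[178,169,-108,0,0,5.5,255],[191.5,182,-108,0,0,5.5,255],[191.5,182,-108,0,0,5.5,255]]]';python3 -m crank '[[[0,0,0,0,0,0,255],[0,0,0,0,0,0,255]]]'
python3 - <<'E'
from h import *
st(); go(.4645,-.0112,.16,91.5)
im=snapshot("side");cv2.imwrite("pics/s2.png",cv2.resize(im[120:280,220:380,::-1],(600,600)))
snapshot("top")
places("side","pan_a_grip"); places("top","pan_a_grip")
E
```

```text
clock: 5.6
position: [0.4626, -0.0103, 0.3307]
orientation: [-0.014, 1.0, 0.0, -0.001]
contact_force: [-0.1, -0.9, -4.2]
finger_gap: 0.0138
clock: 5.8
position: [0.4652, -0.0119, 0.3307]
orientation: [-0.013, 1.0, -0.0, 0.0]
contact_force: [-0.4, 0.4, -5.1]
finger_gap: 0.0138
t 5.8 p [ 0.4652 -0.0119  0.3307] rot [[-1.0, -0.025, -0.001], [-0.025, 1.0, -0.0]] F [-0.4  0.4 -5.1] gap 0.0138
shift [ 0.7  0.7 -0.6] rz -0.04 q6 -1.76
side pan_a_grip 0.58 [ 0.468 -0.01   0.155] [295. 176.]
top pan_a_grip 0.18 [0.634 0.173 0.001] [239. 172.]
```

View pics/s2.png

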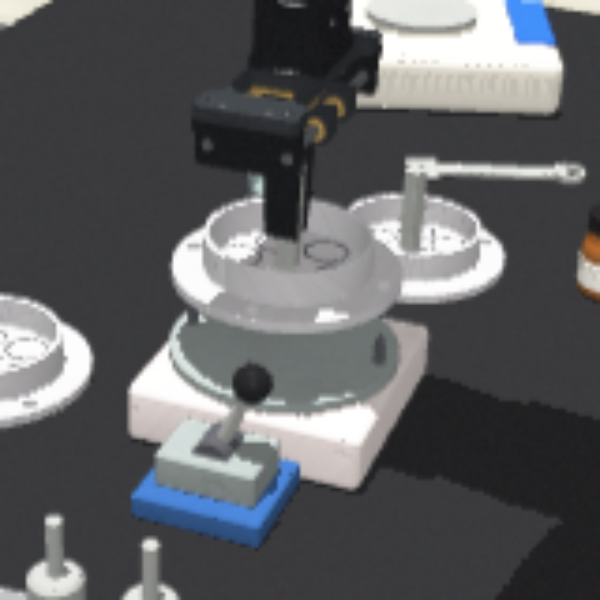

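The pan is held level over the plate. I lower it in stages and watch the force.

```bash
python3 -m crank '[[[0,0,15,0,0,0,255],[0,0,26,0,0,0,255],[0,0,30,0,0,0,255],[0,0,34,0,0,0,255],[0,0,38,0,0,0,255],[0,0,38,0,0,0,255]]]';python3 -m crank '[[[0,0,4,0,0,0,255],[0,0,8,0,0,0,255],[0,0,8,0,0,0,255]]]'
```

```text
clock: 6.6
position: [0.4646, -0.0115, 0.2924]
orientation: [-0.013, 1.0, 0.0, -0.0]
contact_force: [0.5, -0.6, -3.6]
finger_gap: 0.0136
clock: 6.9
position: [0.4645, -0.0115, 0.2843]
orientation: [-0.013, 1.0, 0.0, -0.0]
contact_force: [0.0, 0.9, -5.6]
finger_gap: 0.0137
```

```bash
python3 -m crank '[[[0,0,3,0,0,0,255],[0,0,5,0,0,0,255],[0,0,6,0,0,0,255],[0,0,6,0,0,0,255]]]';python3 -m crank '[[[0,0,1,0,0,0,255],[0,0,1,0,0,0,255]]]'
```

```text
clock: 7.3
position: [0.4646, -0.0115, 0.2788]
orientation: [-0.013, 1.0, 0.0, 0.0]
contact_force: [1.2, -0.1, -1.5]
finger_gap: 0.014
clock: 7.5
position: [0.4648, -0.0115, 0.2784]
orientation: [-0.013, 1.0, -0.0, 0.001]
contact_force: [0.8, 1.5, 7.4]
finger_gap: 0.0138
```

Contact comes at the seated height (.055). I release, rise, and move aside to look.

```bash
python3 -m crank '[[[0,0,0,0,0,0,148],[0,0,0,0,0,0,148],[0,0,0,0,0,0,148],[0,0,0,0,0,0,148],[0,0,-30,0,0,0,148],[0,0,-70,0,0,0,148],[0,0,-110,0,0,0,148],[0,0,-140,0,0,0,148],[0,-45,-140,0,0,0,148],[0,-90,-140,0,0,0,148],[0,-130,-140,0,0,0,148],[0,-130,-140,0,0,0,148]]]'
python3 - <<'E'
from h import *
st()
a=snapshot("side");b=snapshot("top")
cv2.imwrite("pics/s3f.png",a[:,:,::-1]);cv2.imwrite("pics/t3f.png",b[:,:,::-1])
cv2.imwrite("pics/c3.png",np.hstack([cv2.resize(a[160:300,160:340,::-1],(400,311)),cv2.resize(b[140:280,140:320,::-1],(400,311))]))
places("side","pan_a_grip"); places("top","pan_a_grip")
places("side","can1_mid"); places("top","can1_mid")
E
```

```text
clock: 8.7
position: [0.4679, -0.1449, 0.4176]
orientation: [-0.011, 1.0, -0.0, 0.0]
contact_force: [0.9, 0.9, 0.1]
finger_gap: 0.04
t 8.7 p [ 0.4679 -0.1449  0.4176] rot [[-1.0, -0.022, -0.0], [-0.022, 1.0, -0.001]] F [0.9 0.9 0.1] gap 0.04
side pan_a_grip 0.64 [0.441 0.115 0.096] [286. 221.]
top pan_a_grip 0.89 [ 0.463 -0.012  0.1  ] [293. 215.]
top pan_a_grip 0.7 [ 0.427 -0.013  0.069] [293. 228.]
side can1_mid 0.93 [0.662 0.287 0.037] [167. 257.]
side can1_mid 0.66 [0.579 0.447 0.042] [152. 311.]
side can1_mid 0.63 [0.559 0.353 0.041] [188. 285.]
side can1_mid 0.62 [0.657 0.417 0.037] [130. 293.]
side can1_mid 0.4 [0.68  0.037 0.048] [215. 203.]
top can1_mid 0.63 [0.58  0.444 0.042] [158. 184.]
top can1_mid 0.62 [0.664 0.292 0.04 ] [204. 160.]
top can1_mid 0.48 [0.654 0.417 0.041] [167. 163.]
```

View pics/c3.png

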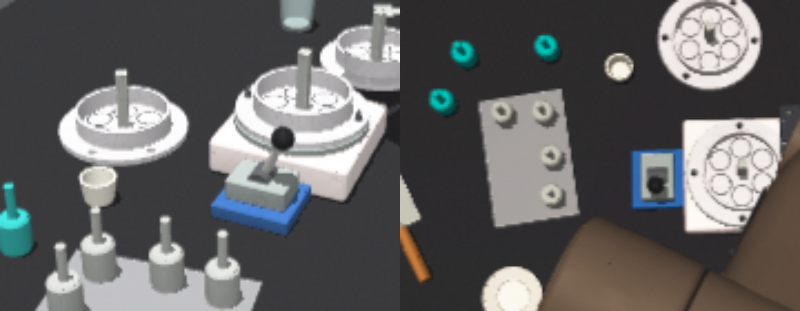

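The pan is seated flat with the studs through the holes. Four grey cans are on the mat, in the top crop at (502,112), (543,111), (551,156) and (551,194). I'll locate them from both views.

Run:
```python
from h import *
b=cv2.imread("pics/t3f.png");g=cv2.cvtColor(b,cv2.COLOR_BGR2GRAY)
k=8;o=(172,178);c=cv2.resize(g[o[1]:240,o[0]:224],None,fx=k,fy=k,interpolation=cv2.INTER_CUBIC)
h=cv2.HoughCircles(cv2.GaussianBlur(c,(0,0),3),cv2.HOUGH_GRADIENT,1,60,param1=60,param2=12,minRadius=36,maxRadius=56)
for x,y,r in h[0][:9]:
    u,v=o[0]+(x+.5)/k-.5,o[1]+(y+.5)/k-.5
    print("hough",np.round((u,v,r/k),1),np.round(ray("top",u,v,.043)[:2],4))
for x,y in((102,112),(143,111),(151,156),(151,194)): print("eye top",np.round(ray("top",140+x*.45,140+y*.45,.043)[:2],4))
for x,y in((61,247),(96,210),(166,219),(223,233)): print("eye side",np.round(ray("side",160+x*.45,160+y*.45,.081)[:2],4))
```

```text
hough [186.8 192.1   5.3] [0.5521 0.3454]
hough [203.5 189.1   4.7] [0.5624 0.2893]
hough [209.4 212.5   4.6] [0.4824 0.2676]
hough [222.2 210.5   5.8] [0.4891 0.2247]
hough [206.1 226.5   6. ] [0.4351 0.2773]
eye top [0.558  0.3485]
eye top [0.5596 0.2864]
eye top [0.4902 0.2726]
eye top [0.4324 0.2711]
eye side [0.556  0.3561]
eye side [0.5577 0.2936]
eye side [0.4897 0.2784]
eye side [0.4309 0.2756]
```

Run:
```python
from h import *
go(.432,.274,.22,30);go(.490,.276,.066)
```

```text
shift [ 24.7 415.3  26.5] rz 61.55 q6 -2.02
shift [-33.4 415.7 180.5] rz 0 q6 -2.02
```

```bash
python3 -m crank '[[[2,40,0,0,0,8,148],[4,80,0,0,0,16,148],[7,120,0,0,0,24,148],[10,160,0,0,0,32,148],[12,200,0,0,0,40,148],[15,240,0,0,0,48,148],[17,280,0,0,0,56,148],[19,320,0,0,0,61.5,148],[21,360,10,0,0,61.5,148],[23,400,20,0,0,61.5,148],[24.7,415.3,26,0,0,61.5,148],[24.7,415.3,26,0,0,61.5,148]]]';python3 -m crank '[[[0,0,30,0,0,0,148],[0,0,60,0,0,0,148],[0,0,60,0,0,0,148]]]'
python3 - <<'E'
from h import *
st();go(.432,.274,.066,30)
a=snapshot("side");cv2.imwrite("pics/c4.png",cv2.resize(a[210:350,140:320,::-1],(720,560)))
E
```

```text
clock: 10.2
position: [0.4316, 0.2749, 0.3909]
orientation: [0.499, 0.867, -0.001, -0.0]
contact_force: [-0.2, -1.5, 0.6]
finger_gap: 0.0403
clock: 10.5
position: [0.4321, 0.2719, 0.3296]
orientation: [0.5, 0.866, -0.002, -0.001]
contact_force: [0.2, 0.5, 0.2]
finger_gap: 0.0397
t 10.5 p [0.4321 0.2719 0.3296] rot [[-0.499, 0.866, 0.0], [0.866, 0.499, -0.005]] F [0.2 0.5 0.2] gap 0.0397
shift [ 1.8  1.4 92.3] rz -0.05 q6 -0.09
```

View pics/c4.png

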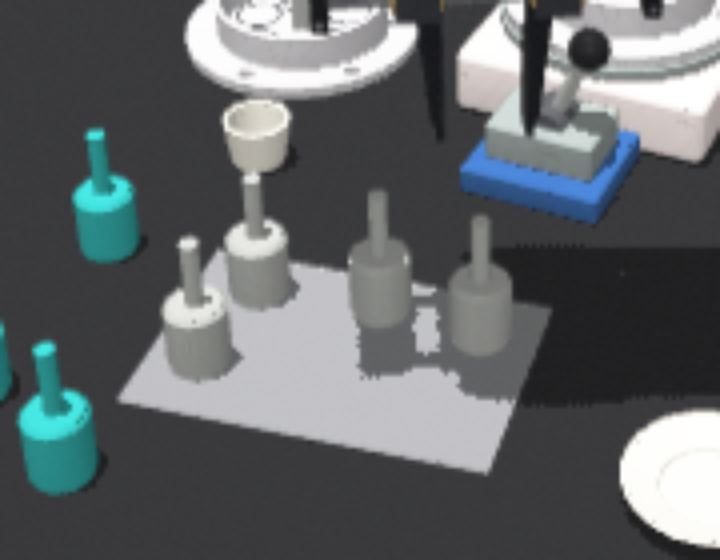

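The jaws straddle the stem at (481,220) of the right-hand can. I descend and grip.

```bash
python3 -m crank '[[[1.8,1.4,40,0,0,0,148],[1.8,1.4,75,0,0,0,148],[1.8,1.4,92,0,0,0,148],[1.8,1.4,92,0,0,0,148],[1.8,1.4,92,0,0,0,255],[1.8,1.4,92,0,0,0,255],[1.8,1.4,92,0,0,0,255],[1.8,1.4,92,0,0,0,255],[1.8,1.4,92,0,0,0,255],[1.8,1.4,92,0,0,0,255]]]';python3 -m crank '[[[0,0,-40,0,0,0,255],[0,0,-90,0,0,0,255],[0,0,-140,0,0,0,255],[0,0,-160,0,0,0,255],[0,0,-160,0,0,0,255]]]'
python3 - <<'E'
from h import *
st();go(.4445,.0185,.226,30)
E
```

```text
clock: 11.55
position: [0.4329, 0.2754, 0.2402]
orientation: [0.5, 0.866, 0.0, 0.0]
contact_force: [-1.4, -1.0, 6.4]
finger_gap: 0.0094
clock: 12.05
position: [0.4327, 0.2754, 0.4023]
orientation: [0.5, 0.866, 0.002, 0.001]
contact_force: [-0.1, -0.2, -3.5]
finger_gap: 0.0092
t 12.05 p [0.4327 0.2754 0.4023] rot [[-0.5, 0.866, -0.0], [0.866, 0.5, 0.005]] F [-0.1 -0.2 -3.5] gap 0.0092
shift [-228.4 -118.2    4.5] rz -0.02 q6 -0.09
```

```bash
python3 -m crank '[[[-40,-21,0,0,0,0,255],[-80,-41,0,0,0,0,255],[-120,-62,0,0,0,0,255],[-160,-83,0,0,0,0,255],[-200,-104,0,0,0,0,255],[-228.4,-118.2,0,0,0,0,255],[-228.4,-118.2,0,0,0,0,255],[-228.4,-118.2,0,0,0,0,255],[-228.4,-118.2,30,0,0,0,255],[-228.4,-118.2,30,0,0,0,255]]]'
python3 - <<'E'
from h import *
st();go(.4445,.0185,.129,30)
a=snapshot("side");cv2.imwrite("pics/c5.png",cv2.resize(a[130:250,220:380,::-1],(720,540)))
E
```

```text
clock: 13.05
position: [0.4438, 0.0193, 0.3669]
orientation: [0.5, 0.866, -0.001, -0.003]
contact_force: [-0.2, 0.8, -1.6]
finger_gap: 0.0092
t 13.05 p [0.4438 0.0193 0.3669] rot [[-0.5, 0.866, 0.004], [0.866, 0.5, -0.005]] F [-0.2  0.8 -1.6] gap 0.0092
shift [-1.3  0.5 66.6] rz 0.03 q6 -0.63
```

View pics/c5.png

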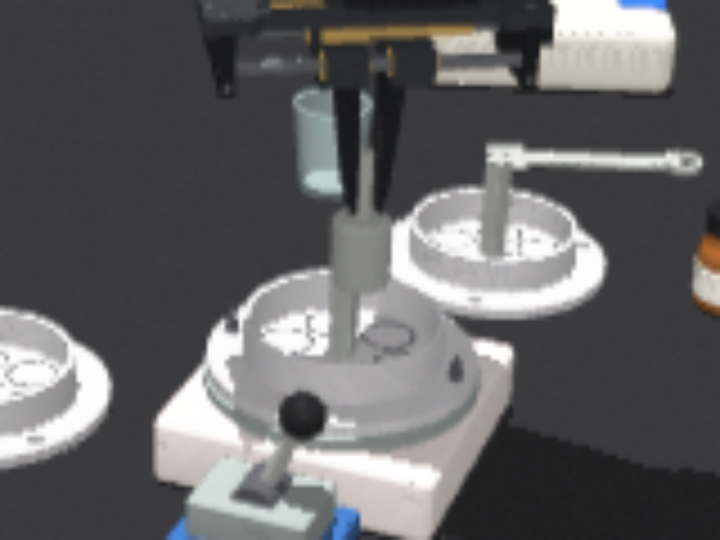

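The can hangs upright over the pan at crop (361,250). I lower it and release.

```bash
python3 -m crank '[[[-1,0.5,30,0,0,0,255],[-1,0.5,50,0,0,0,255],[-1,0.5,58,0,0,0,255],[-1,0.5,62,0,0,0,255],[-1,0.5,66,0,0,0,255],[-1,0.5,66,0,0,0,255]]]'
```

```text
clock: 13.7
position: [0.4456, 0.0179, 0.3041]
orientation: [0.5, 0.866, 0.0, 0.0]
contact_force: [-0.1, -0.6, -2.1]
finger_gap: 0.0089
```

```bash
python3 -m crank '[[[0,0,1,0,0,0,255],[0,0,1,0,0,0,192],[0,0,1,0,0,0,192],[0,0,1,0,0,0,192],[0,0,1,0,0,0,192],[0,0,-30,0,0,0,192],[0,0,-70,0,0,0,192],[0,0,-100,0,0,0,192],[0,0,-100,0,0,0,148]]]';  python3 - <<'E'
from h import *
st();go(.490,.276,.21,30)
E
```

```text
clock: 14.6
position: [0.4457, 0.0178, 0.4071]
orientation: [0.5, 0.866, 0.001, 0.003]
contact_force: [-0.2, 1.2, 0.3]
finger_gap: 0.0273
t 14.6 p [0.4457 0.0178 0.4071] rot [[-0.5, 0.866, -0.004], [0.866, 0.5, 0.005]] F [-0.2  1.2  0.3] gap 0.0273
shift [201.6 167.3  25.9] rz -0.03 q6 -0.63
```

```bash
python3 -m crank '[[[38,31,0,0,0,0,148],[76,63,0,0,0,0,148],[114,95,0,0,0,0,148],[152,126,0,0,0,0,148],[185,153,10,0,0,0,148],[201.6,167.3,26,0,0,0,148],[201.6,167.3,60,0,0,0,148],[201.6,167.3,80,0,0,0,148],[201.6,167.3,80,0,0,0,148]]]'
python3 - <<'E'
from h import *
st();go(.490,.276,.066,30)
a=snapshot("side");b=snapshot("top");cv2.imwrite("pics/c6.png",np.vstack([cv2.resize(a[130:330,140:340,::-1],(600,600)),])[:,:]);cv2.imwrite("pics/t6.png",b[:,:,::-1])
E
```

```text
clock: 15.5
position: [0.4892, 0.276, 0.3206]
orientation: [0.5, 0.866, -0.002, -0.002]
contact_force: [-0.4, 0.4, -0.2]
finger_gap: 0.0397
t 15.5 p [0.4892 0.276  0.3206] rot [[-0.5, 0.866, 0.001], [0.866, 0.5, -0.006]] F [-0.4  0.4 -0.2] gap 0.0397
shift [-0.5  1.1 83.2] rz -0.01 q6 -0.13
```

View pics/c6.png

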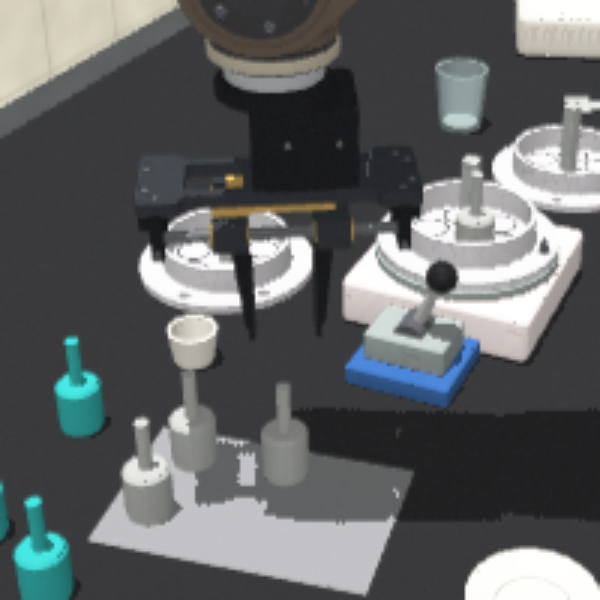

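Can 1 stands upright in the pan at (474,220). The jaws (midpoint x about 285) are over the next stem at (284,385), so I grip it and carry it to place 6.

```bash
python3 -m crank '[[[0,1,40,0,0,0,148],[0,1,70,0,0,0,148],[0,1,83,0,0,0,148],[0,1,83,0,0,0,148],[0,1,83,0,0,0,255],[0,1,83,0,0,0,255],[0,1,83,0,0,0,255],[0,1,83,0,0,0,255],[0,1,83,0,0,0,255],[0,1,83,0,0,0,255]]]';python3 -m crank '[[[0,0,-40,0,0,0,255],[0,0,-90,0,0,0,255],[0,0,-140,0,0,0,255],[0,0,-160,0,0,0,255],[0,0,-160,0,0,0,255]]]'
python3 - <<'E'
from h import *
st();go(.4851,-.0415,.226,30)
E
```

```text
clock: 16.6
position: [0.4907, 0.2766, 0.2413]
orientation: [0.5, 0.866, 0.0, 0.0]
contact_force: [1.1, -0.1, 6.1]
finger_gap: 0.0095
clock: 17.1
position: [0.4904, 0.2765, 0.4035]
orientation: [0.5, 0.866, 0.002, 0.002]
contact_force: [-1.4, -1.0, -3.8]
finger_gap: 0.0094
t 17.1 p [0.4904 0.2765 0.4035] rot [[-0.5, 0.866, -0.001], [0.866, 0.5, 0.005]] F [-1.4 -1.  -3.8] gap 0.0094
shift [-272.8 -163.5    5.6] rz -0.03 q6 -0.13
```

```bash
python3 -m crank '[[[-40,-24,0,0,0,0,255],[-80,-48,0,0,0,0,255],[-120,-72,0,0,0,0,255],[-160,-96,0,0,0,0,255],[-200,-120,0,0,0,0,255],[-240,-144,0,0,0,0,255],[-272.8,-163.5,0,0,0,0,255],[-272.8,-163.5,0,0,0,0,255],[-272.8,-163.5,0,0,0,0,255],[-272.8,-163.5,30,0,0,0,255],[-272.8,-163.5,30,0,0,0,255],[-272.8,-163.5,30,0,0,0,255]]]'
python3 - <<'E'
from h import *
st();go(.4851,-.0415,.130,30)
E
```

```text
clock: 18.3
position: [0.4853, -0.0405, 0.3704]
orientation: [0.5, 0.866, -0.0, -0.001]
contact_force: [0.2, 0.7, -1.1]
finger_gap: 0.0095
t 18.3 p [ 0.4853 -0.0405  0.3704] rot [[-0.501, 0.866, 0.002], [0.866, 0.501, -0.002]] F [ 0.2  0.7 -1.1] gap 0.0095
shift [-0.9 -0.6 69.1] rz 0.05 q6 -0.74
```

```bash
python3 -m crank '[[[-0.9,-0.6,30,0,0,0,255],[-0.9,-0.6,50,0,0,0,255],[-0.9,-0.6,61,0,0,0,255],[-0.9,-0.6,66,0,0,0,255],[-0.9,-0.6,70,0,0,0,255],[-0.9,-0.6,70,0,0,0,255],[-0.9,-0.6,70,0,0,0,192],[-0.9,-0.6,70,0,0,0,192],[-0.9,-0.6,70,0,0,0,192],[-0.9,-0.6,70,0,0,0,192]]]'; python3 -m crank '[[[0,0,-40,0,0,0,192],[0,0,-80,0,0,0,192],[0,0,-110,0,0,0,192],[0,0,-110,0,0,0,148]]]';python3 - <<'E'
from h import *
st();go(.559,.290,.21,150)
E
```

```text
clock: 19.3
position: [0.4852, -0.0426, 0.301]
orientation: [0.5, 0.866, 0.0, 0.0]
contact_force: [0.2, -0.2, -0.6]
finger_gap: 0.0236
clock: 19.7
position: [0.4853, -0.0426, 0.4144]
orientation: [0.5, 0.866, 0.001, 0.003]
contact_force: [0.1, -0.4, -1.3]
finger_gap: 0.0274
t 19.7 p [ 0.4853 -0.0426  0.4144] rot [[-0.5, 0.866, -0.005], [0.866, 0.5, 0.005]] F [ 0.1 -0.4 -1.3] gap 0.0274
shift [251.4 229.8  33.1] rz 59.97 q6 -0.75
```

```bash
python3 -m crank '[[[33,30,0,0,0,8,148],[66,60,0,0,0,16,148],[99,90,0,0,0,24,148],[132,120,0,0,0,32,148],[165,150,0,0,0,40,148],[198,180,0,0,0,48,148],[230,210,0,0,0,56,148],[251.4,229.8,10,0,0,60,148],[251.4,229.8,33,0,0,60,148],[251.4,229.8,70,0,0,60,148],[251.4,229.8,90,0,0,60,148],[251.4,229.8,90,0,0,60,148]]]'
python3 - <<'E'
from h import *
st();go(.559,.290,.066,150)
a=snapshot("side");b=snapshot("top");cv2.imwrite("pics/c7.png",np.vstack([cv2.resize(a[130:330,140:340,::-1],(600,600)),])[:,:]);cv2.imwrite("pics/t7.png",b[:,:,::-1])
E
```

```text
clock: 20.9
position: [0.5582, 0.2899, 0.3172]
orientation: [0.866, 0.5, -0.003, -0.0]
contact_force: [-0.1, 0.8, 0.2]
finger_gap: 0.0397
t 20.9 p [0.5582 0.2899 0.3172] rot [[0.5, 0.866, -0.005], [0.866, -0.5, -0.004]] F [-0.1  0.8  0.2] gap 0.0397
shift [ 0.9  1.  79.8] rz -0.03 q6 0.9
```

View pics/c7.png

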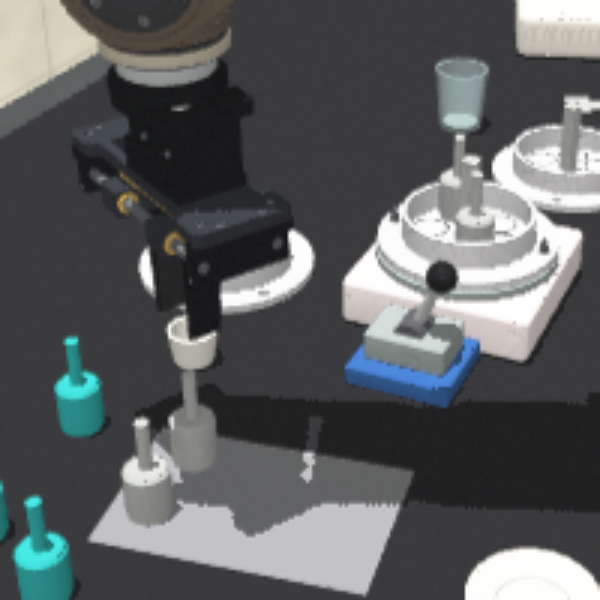

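Two cans stand upright in the pan, at (453,190) and (474,222), and the jaws are over the stem at (190,375). I grip it and carry it to place 2.

```bash
python3 -m crank '[[[0.9,1,40,0,0,0,148],[0.9,1,70,0,0,0,148],[0.9,1,80,0,0,0,148],[0.9,1,80,0,0,0,148],[0.9,1,80,0,0,0,255],[0.9,1,80,0,0,0,255],[0.9,1,80,0,0,0,255],[0.9,1,80,0,0,0,255],[0.9,1,80,0,0,0,255],[0.9,1,80,0,0,0,255]]]';python3 -m crank '[[[0,0,-40,0,0,0,255],[0,0,-90,0,0,0,255],[0,0,-140,0,0,0,255],[0,0,-160,0,0,0,255],[0,0,-160,0,0,0,255]]]'
python3 - <<'E'
from h import *
st();go(.4835,.0195,.226,150)
E
```

```text
clock: 22.0
position: [0.5601, 0.2903, 0.2413]
orientation: [0.866, 0.5, 0.001, 0.0]
contact_force: [0.9, 0.2, 5.6]
finger_gap: 0.0095
clock: 22.5
position: [0.5598, 0.2903, 0.4038]
orientation: [0.866, 0.5, 0.003, 0.0]
contact_force: [-0.0, 0.2, -1.6]
finger_gap: 0.0095
t 22.5 p [0.5598 0.2903 0.4038] rot [[0.5, 0.866, 0.004], [0.866, -0.5, 0.003]] F [-0.   0.2 -1.6] gap 0.0095
shift [-272.7   69.4    5.6] rz -0.03 q6 0.9
```

```bash
python3 -m crank '[[[-45,11,0,0,0,0,255],[-90,23,0,0,0,0,255],[-135,34,0,0,0,0,255],[-180,46,0,0,0,0,255],[-225,57,0,0,0,0,255],[-260,66,0,0,0,0,255],[-272.7,69.4,0,0,0,0,255],[-272.7,69.4,0,0,0,0,255],[-272.7,69.4,0,0,0,0,255],[-272.7,69.4,30,0,0,0,255],[-272.7,69.4,30,0,0,0,255],[-272.7,69.4,30,0,0,0,255]]]'
python3 - <<'E'
from h import *
st();go(.4835,.0195,.130,150)
E
```

```text
clock: 23.7
position: [0.4839, 0.0204, 0.3706]
orientation: [0.866, 0.5, -0.001, -0.001]
contact_force: [-0.6, 0.2, -1.1]
finger_gap: 0.0093
t 23.7 p [0.4839 0.0204 0.3706] rot [[0.499, 0.866, -0.001], [0.866, -0.499, -0.002]] F [-0.6  0.2 -1.1] gap 0.0093
shift [-1.   0.2 69.3] rz 0.05 q6 0.43
```

```bash
python3 -m crank '[[[-0.5,0.6,30,0,0,0,255],[-0.5,0.6,50,0,0,0,255],[-0.5,0.6,61,0,0,0,255],[-0.5,0.6,66,0,0,0,255],[-0.5,0.6,70,0,0,0,255],[-0.5,0.6,70,0,0,0,255],[-0.5,0.6,70,0,0,0,192],[-0.5,0.6,70,0,0,0,192],[-0.5,0.6,70,0,0,0,192],[-0.5,0.6,70,0,0,0,192]]]'; python3 -m crank '[[[0,0,-40,0,0,0,192],[0,0,-80,0,0,0,192],[0,0,-110,0,0,0,192],[0,0,-110,0,0,0,148]]]';python3 - <<'E'
from h import *
st();go(.558,.353,.21,150)
E
```

```text
clock: 24.7
position: [0.4838, 0.0188, 0.301]
orientation: [0.866, 0.5, 0.0, 0.0]
contact_force: [-0.4, -0.2, -0.4]
finger_gap: 0.0232
clock: 25.1
position: [0.4839, 0.0188, 0.4144]
orientation: [0.866, 0.5, 0.003, 0.002]
contact_force: [0.3, -0.1, 0.2]
finger_gap: 0.027
t 25.1 p [0.4839 0.0188 0.4144] rot [[0.5, 0.866, 0.003], [0.866, -0.5, 0.006]] F [ 0.3 -0.1  0.2] gap 0.027
shift [ 326.3 -103.3   33.4] rz -0.03 q6 0.43
```

```bash
python3 -m crank '[[[46,-15,0,0,0,0,148],[92,-29,0,0,0,0,148],[138,-44,0,0,0,0,148],[184,-58,0,0,0,0,148],[230,-73,0,0,0,0,148],[276,-87,0,0,0,0,148],[316,-100,0,0,0,0,148],[326.3,-103.3,10,0,0,0,148],[326.3,-103.3,33,0,0,0,148],[326.3,-103.3,70,0,0,0,148],[326.3,-103.3,90,0,0,0,148],[326.3,-103.3,90,0,0,0,148]]]'
python3 - <<'E'
from h import *
st();go(.558,.353,.066,150)
a=snapshot("side");b=snapshot("top");cv2.imwrite("pics/c8.png",np.hstack([cv2.resize(a[130:330,140:340,::-1],(400,400)),cv2.resize(b[140:280,140:320,::-1],(400,400))]));cv2.imwrite("pics/t8.png",b[:,:,::-1])
E
```

```text
clock: 26.3
position: [0.5572, 0.3521, 0.3168]
orientation: [0.866, 0.5, -0.003, -0.0]
contact_force: [-0.1, -0.3, -0.7]
finger_gap: 0.0403
t 26.3 p [0.5572 0.3521 0.3168] rot [[0.501, 0.866, -0.006], [0.866, -0.501, -0.004]] F [-0.1 -0.3 -0.7] gap 0.0403
shift [ 1.6  0.6 79.5] rz -0.05 q6 0.99
```

View pics/c8.png

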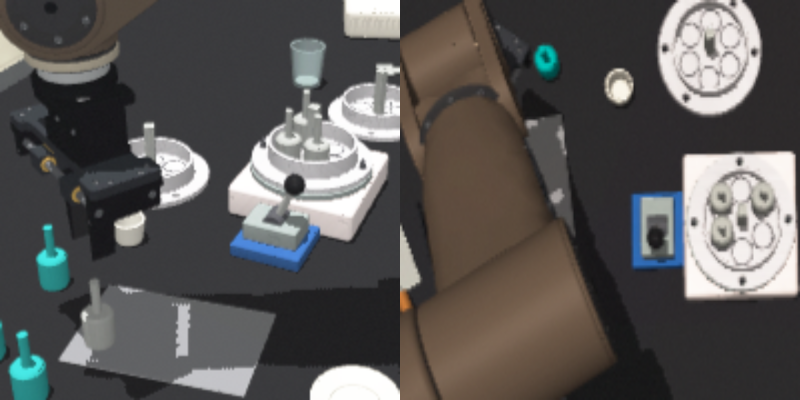

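Three cans are in place (2, 3, 6) and place 5 is empty. I check the last can's stem position numerically before descending.

Run:
```python
from h import *
places("side","can4_mid")
a=snapshot("side")
for z in(.126,.081,.043): print(z,np.round(px("side",[.558,.353,z]),1), (np.array(px("side",[.558,.353,z]))-[140,130])*2)
```

```text
0.126 [185.6 251.9] [ 91.16848065 243.82547077]
0.081 [187.5 270. ] [ 94.94055398 280.09683841]
0.043 [189.  284.7] [ 97.98298065 309.3520959 ]
```

The predicted stem top (95,280) matches the one seen (95,283), so I grip.

```bash
python3 -m crank '[[[1.6,0.6,40,0,0,0,148],[1.6,0.6,70,0,0,0,148],[1.6,0.6,80,0,0,0,148],[1.6,0.6,80,0,0,0,148],[1.6,0.6,80,0,0,0,255],[1.6,0.6,80,0,0,0,255],[1.6,0.6,80,0,0,0,255],[1.6,0.6,80,0,0,0,255],[1.6,0.6,80,0,0,0,255],[1.6,0.6,80,0,0,0,255]]]';python3 -m crank '[[[0,0,-40,0,0,0,255],[0,0,-90,0,0,0,255],[0,0,-140,0,0,0,255],[0,0,-160,0,0,0,255],[0,0,-160,0,0,0,255]]]'
python3 - <<'E'
from h import *
st();go(.4461,-.0425,.226,150)
E
```

```text
clock: 27.5
position: [0.5591, 0.3541, 0.2413]
orientation: [0.866, 0.5, 0.0, -0.0]
contact_force: [-0.3, -0.0, 4.3]
finger_gap: 0.0092
clock: 28.0
position: [0.5589, 0.3541, 0.404]
orientation: [0.866, 0.5, 0.003, 0.0]
contact_force: [0.4, 0.2, -2.4]
finger_gap: 0.0095
t 28.0 p [0.5589 0.3541 0.404 ] rot [[0.5, 0.866, 0.005], [0.866, -0.5, 0.003]] F [ 0.4  0.2 -2.4] gap 0.0095
shift [-399.8  100.8    5.2] rz -0.03 q6 0.99
```

```bash
python3 -m crank '[[[-45,11,0,0,0,0,255],[-90,23,0,0,0,0,255],[-135,34,0,0,0,0,255],[-180,46,0,0,0,0,255],[-225,57,0,0,0,0,255],[-270,68,0,0,0,0,255],[-315,79,0,0,0,0,255],[-360,91,0,0,0,0,255],[-390,98,0,0,0,0,255],[-399.8,100.8,0,0,0,0,255],[-399.8,100.8,0,0,0,0,255],[-399.8,100.8,0,0,0,0,255]]]'; python3 -m crank '[[[0,0,30,0,0,0,255],[0,0,30,0,0,0,255],[0,0,30,0,0,0,255]]]';python3 - <<'E'
from h import *
st();go(.4461,-.0425,.130,150)
E
```

```text
clock: 29.2
position: [0.4464, -0.0419, 0.4001]
orientation: [0.866, 0.5, -0.0, -0.001]
contact_force: [1.2, 0.5, -2.3]
finger_gap: 0.009
clock: 29.5
position: [0.4465, -0.0417, 0.3707]
orientation: [0.866, 0.5, -0.001, -0.001]
contact_force: [0.6, -0.8, -2.0]
finger_gap: 0.0092
t 29.5 p [ 0.4465 -0.0417  0.3707] rot [[0.499, 0.866, -0.0], [0.866, -0.499, -0.002]] F [ 0.6 -0.8 -2. ] gap 0.0092
shift [-0.9  0.1 69.4] rz 0.05 q6 0.28
```

```bash
python3 -m crank '[[[-0.9,0,30,0,0,0,255],[-0.9,0,50,0,0,0,255],[-0.9,0,61,0,0,0,255],[-0.9,0,66,0,0,0,255],[-0.9,0,70,0,0,0,255],[-0.9,0,70,0,0,0,255],[-0.9,0,70,0,0,0,192],[-0.9,0,70,0,0,0,192],[-0.9,0,70,0,0,0,192],[-0.9,0,70,0,0,0,192]]]'; python3 -m crank '[[[0,0,-40,0,0,0,192],[0,0,-80,0,0,0,192],[0,0,-110,0,0,0,192],[0,0,-110,0,0,0,255]]]';python3 - <<'E'
from h import *
st();go(.385,.117,.2,0);go(.385,.117,.105,0)
E
```

```text
clock: 30.5
position: [0.4458, -0.0433, 0.3009]
orientation: [0.866, 0.5, 0.0, 0.0]
contact_force: [-0.0, -0.7, -0.1]
finger_gap: 0.0231
clock: 30.9
position: [0.4459, -0.0433, 0.4142]
orientation: [0.866, 0.5, 0.002, 0.002]
contact_force: [0.5, -0.4, 0.3]
finger_gap: 0.0195
t 30.9 p [ 0.4459 -0.0433  0.4142] rot [[0.5, 0.866, 0.002], [0.866, -0.5, 0.006]] F [ 0.5 -0.4  0.3] gap 0.0195
shift [ 108.3 -133.2   42.3] rz -30.03 q6 0.28
shift [ 108.1 -133.8  137.3] rz -30.03 q6 0.28
```

```bash
python3 -m crank '[[[25,-30,0,0,0,-8,255],[50,-60,0,0,0,-16,255],[75,-90,0,0,0,-24,255],[100,-125,0,0,0,-30,255],[100,-125,0,0,0,-30,255],[100,-125,0,0,0,-30,255]]]';python3 - <<'E'
from h import *
st();go(.403,.115,.2,0)
a=snapshot("side");b=snapshot("top");cv2.imwrite("pics/c9.png",np.hstack([cv2.resize(a[150:270,220:340,::-1],(400,400)),cv2.resize(b[170:260,240:330,::-1],(400,400))]))
places("top","switch_tip");places("side","switch_tip");places("top","pan_a_grip")
E
```

```text
clock: 31.5
position: [0.3873, 0.1063, 0.4103]
orientation: [0.707, 0.707, -0.0, -0.0]
contact_force: [-0.2, -0.1, -0.3]
finger_gap: 0.0005
t 31.5 p [0.3873 0.1063 0.4103] rot [[-0.001, 1.0, -0.0], [1.0, 0.001, -0.0]] F [-0.2 -0.1 -0.3] gap 0.0005
shift [ 8.6 15.7 39. ] rz 0.05 q6 0.1
top switch_tip 0.31 [0.446 0.017 0.102] [284. 221.]
side switch_tip 0.69 [0.48  0.024 0.061] [285. 213.]
side switch_tip 0.63 [0.44  0.115 0.098] [286. 221.]
side switch_tip 0.58 [ 0.448 -0.043  0.064] [305. 203.]
top pan_a_grip 0.6 [ 0.427 -0.48   0.001] [430. 230.]
top pan_a_grip 0.57 [ 0.466 -0.014  0.101] [294. 214.]
top pan_a_grip 0.18 [ 0.449 -0.041  0.101] [302. 219.]
```

View pics/c9.png

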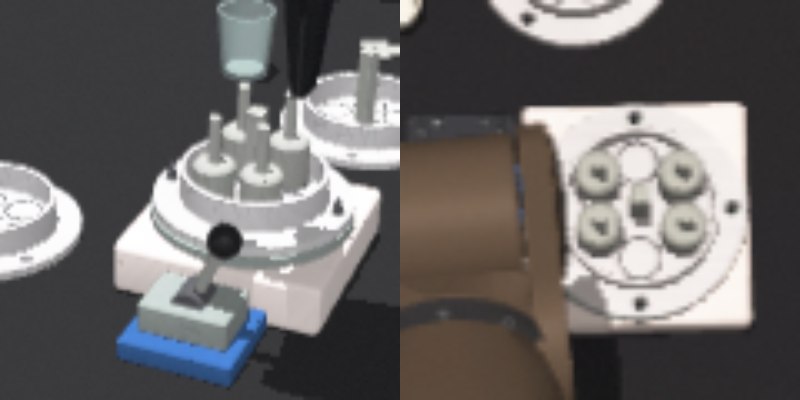

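All four cans stand on places 2, 3, 5 and 6, with 1 and 4 empty. The switch is still off with its knob at (.439,.115). I go behind the knob and push.

```bash
python3 -m crank '[[[8.6,15,40,0,0,0,255],[8.6,15,80,0,0,0,255],[8.6,15,115,0,0,0,255],[8.6,15,134,0,0,0,255],[8.6,15,134,0,0,0,255]]]'; python3 -m crank '[[[0,10,0,0,0,0,255],[0,20,0,0,0,0,255],[0,30,0,0,0,0,255],[0,40,0,0,0,0,255],[0,50,0,0,0,0,255],[0,58,0,0,0,0,255],[0,62,0,0,0,0,255],[0,65,0,0,0,0,255],[0,65,0,0,0,0,255]]]';python3 - <<'E'
from h import *
st()
E
```

```text
clock: 32.25
position: [0.4027, 0.1137, 0.2747]
orientation: [0.708, 0.706, -0.002, -0.001]
contact_force: [0.9, 1.1, 0.4]
finger_gap: 0.0003
clock: 33.15
position: [0.4678, 0.1144, 0.2767]
orientation: [0.707, 0.707, 0.0, 0.0]
contact_force: [0.3, 0.5, 0.0]
finger_gap: 0.0004
t 33.15 p [0.4678 0.1144 0.2767] rot [[0.0, 1.0, 0.0], [1.0, -0.0, 0.0]] F [0.3 0.5 0. ] gap 0.0004
```

```bash
python3 -m crank '[[[0,2,0,0,0,0,255],[0,4,0,0,0,0,255],[0,4,0,0,0,0,255]]]'
python3 - <<'E'
from h import *
st()
a=snapshot("side");cv2.imwrite("pics/c10.png",cv2.resize(a[150:290,220:360,::-1],(560,560)))
places("side","switch_tip")
E
```

```text
clock: 33.45
position: [0.4704, 0.1144, 0.2764]
orientation: [0.707, 0.707, -0.002, -0.002]
contact_force: [-8.5, 0.5, 3.8]
finger_gap: 0.0005
t 33.45 p [0.4704 0.1144 0.2764] rot [[0.0, 1.0, -0.0], [1.0, -0.0, -0.005]] F [-8.5  0.5  3.8] gap 0.0005
side switch_tip 0.61 [0.491 0.116 0.093] [266. 218.]
side switch_tip 0.38 [0.682 0.036 0.045] [215. 204.]
```

View pics/c10.png

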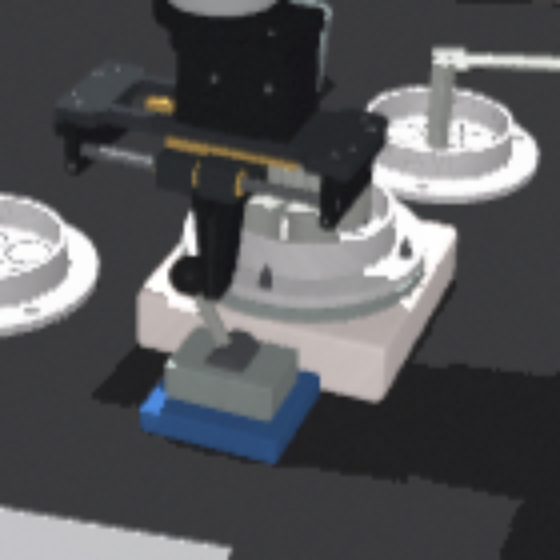

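The knob is at its on stop (x=.491, 8.5 N). I back off, retreat, and do a final check.

```bash
python3 -m crank '[[[0,-15,0,0,0,0,255],[0,-25,-20,0,0,0,255],[0,-25,-60,0,0,0,255],[0,-25,-100,0,0,0,255],[0,-25,-140,0,0,0,255],[45,-25,-140,0,0,0,255],[90,-25,-140,0,0,0,255],[135,-25,-140,0,0,0,255],[180,-25,-140,0,0,0,255],[225,-25,-140,0,0,0,255],[265,-25,-140,0,0,0,255],[265,-25,-140,0,0,0,255]]]'; python3 -m crank '[[[0,0,0,0,0,0,255],[0,0,0,0,0,0,255]]]'
python3 - <<'E'
from h import *
st()
a=snapshot("side");b=snapshot("top");cv2.imwrite("pics/c11.png",np.hstack([cv2.resize(a[150:290,200:340,::-1],(400,400)),cv2.resize(b[120:300,140:320,::-1],(400,400))]))
places("side","switch_tip");places("top","switch_tip");places("top","pan_a_grip");places("top","can1_mid")
E
```

```text
clock: 34.75
position: [0.4461, 0.383, 0.4164]
orientation: [0.706, 0.708, 0.001, -0.0]
contact_force: [-0.1, -0.5, 0.1]
finger_gap: 0.0006
clock: 34.95
position: [0.4467, 0.3786, 0.4167]
orientation: [0.707, 0.707, -0.0, 0.0]
contact_force: [-0.0, -0.6, -0.1]
finger_gap: 0.0003
t 34.95 p [0.4467 0.3786 0.4167] rot [[0.001, 1.0, -0.0], [1.0, -0.001, -0.0]] F [-0.  -0.6 -0.1] gap 0.0003
side switch_tip 0.56 [0.492 0.117 0.094] [266. 217.]
top switch_tip 0.73 [0.387 0.507 0.003] [140. 242.]
top switch_tip 0.46 [0.489 0.117 0.092] [254. 208.]
top pan_a_grip 0.83 [ 0.465 -0.013  0.099] [294. 215.]
top pan_a_grip 0.54 [0.481 0.017 0.063] [284. 212.]
top pan_a_grip 0.41 [ 0.494 -0.01   0.064] [292. 208.]
top pan_a_grip 0.22 [0.388 0.505 0.002] [140. 242.]
top can1_mid 0.56 [0.653 0.418 0.04 ] [166. 163.]
top can1_mid 0.53 [ 0.449 -0.045  0.1  ] [304. 220.]
```

View pics/c11.png

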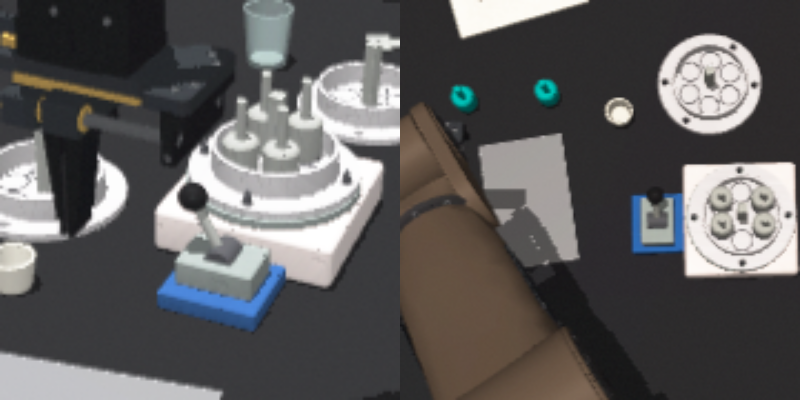

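All checks agree: four cans are upright on their places, the mat is empty, the knob is at +x, and the arm is clear of everything. I hand in.

```bash
python3 -c "
from rig import *
job_done()"
```

```text
the job is handed in; nothing more can be done
```

The job is handed in at about 35 s on the robot's clock, with every step done; no verdict is reported back.

- **Pan:** I picked the one with four evenly spaced holes (pan_a) and seated it over the studs. My last check put its grip point at (0.465, -0.013, 0.099), against a plate centre of (0.4646, -0.0112). That is within 2 mm sideways and about 44 mm above the plate, so it is seated.
- **Canisters:** Four were present, all on the mat, and all four now stand upright on places 2, 3, 5 and 6. I left the turquoise look-alikes alone.
- **Switch:** I pushed it to its on stop (8.5 N at the stop). The knob was still leaning to +x at x of about 0.491 after I backed off.
- **End state:** The other two pans stayed where they were, and the arm finished clear, reading almost no contact force. I did not re-measure the glassware and tools at the end, but the moves kept clear of them.

The networks gave a few false hits, such as calling cans or the arm a switch or pan. I rejected these against the pictures. My side and top estimates of the can positions differed by up to 8 mm; I used a value between them, and all four grips closed on the 10 mm stems. No disturbance by the scene was seen.

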